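# Load a gauging carrier with valve plungers, index it and clamp it

### The arm

A 6-joint arm with a two-finger parallel gripper is mounted at the origin on the work surface. World frame = base frame: x ahead of the robot, y to its left, z up, the work surface at z = 0. Lengths are in m, angles in rad, forces in N, time in s.
With the tool pointing down it reaches from about 0.275 to 0.825 m from the base axis. Payload 5.2 kg.
Tool frame: the origin (TCP) lies at the very end of the fingers, on their centre line; the grasp point (between the pads) lies 19 mm behind it; z points along the fingers, y is the line along which they close (so a half turn about z gives the same grasp; the last joint's range is limited). The gripper opens to 93 mm and grips with 3 to 60 N. Pads are 15 mm wide; open, the fingers measure 128 mm over their backs; the gripper's body (75 mm by 188 mm) begins 65 mm behind the grasp point.
Start: joints at [1.007, 0.259, 1.535, -0, 1.348, -0.203], TCP at [0.194, 0.515, 0.197] pointing down, gripper open.
Joint ranges: [-3.14, 3.14], [-0.91, 2.08], [0.19, 2.58], [-1.22, 4.36], [0.22, 2.71], [-3.12, 3.12]. Speed limits (rad/s): [2.57, 2.57, 3.14, 3.14, 3.14, 3.14].

### API

Orientations are given as a rotation vector (axis times angle).
In Python, from rig import observe, read_camera, get_calibration, job_done gives the robot as it stands. The module is installed in compiled form; this text tells all that it offers.
- The arm moves only by the tool apply_moves, never from a script. Its argument "targets" is a list that holds one entry, the list of rows, each a list of 7 numbers: the shift along the world's x, y, z in cm, then the turn, a rotation vector about the world's x, y, z in degrees, then the closure in counts, from 0 (fully open) to 255 (shut). In form: [[[tx, ty, tz, wx, wy, wz, jaw], ...]]. A call has 1 to 12 rows; each row is the pose to reach, as a shift and turn from the pose commanded when the call began; what a row does not reach only later rows make up. A row lasts 1/10 s, in which the tool goes at most 50 mm and 8.59 degrees, less where a joint would pass 70% of its speed; a pose out of reach is approached as far as the arm can. A call with a gripper value outside its range is refused whole. The fingers move at their own pace and stop on an object; the grip force is fixed at half the most. Time passes only in rows, so rows that repeat a pose let the fingers close. It gives the time, the measured TCP pose, the force, the opening and the grip force at its end, in the units of the state.
- observe(): the state, without advancing time (a new reading comes with each control period).
- read_camera(name): name is "side" or "top"; returns the picture (384x512x3 uint8, red, green, blue); there is no depth.
- get_calibration(name): a dict with "camera_matrix" (3x3 intrinsics, pixels), "pose" (4x4, takes a point from camera to world coordinates). Camera axes: x right, y up, looking along -z (the intrinsics and any distortion apply to the point x, -y, -z); pixel columns grow to the right and rows downward; lengths in m; the calibration is good to about 2 mm. A picture is of the moment at which its call begins. get_calibration takes no time and is no camera call.
- job_done(): hands the job in; it is judged then, once.
The state is a dict: "time": time; "joint_positions": joint angles; "joint_velocities": joint speeds; "joint_efforts": joint torques, N m; "tool_pos": TCP position; "orientation": TCP orientation; "ft_force": force on the tool from outside, world axes, zero at the start; "ft_torque": the same for the moment, N m; "opening": opening from 0.0 (shut) to 1.0 (fully open); "grasp_force": force on a finger pad.
Only numpy, scipy, OpenCV 4.12 (cv2) and the standard library are available. Lean on these libraries where they do the work, as an engineer would, in place of code of your own. Each camera call takes 0.05 s, during which the arm holds its last target. There are 200 camera calls.

### The job

First press every valve plunger lying on the bench down into a spring clip of the sliding carrier, one to a clip, until it snaps home. Then push the carrier along its slide until it clicks into the gauging station against the stop, and screw the knurled thumbscrew clockwise, regripping as often as needed, until it is tight. Do not knock over the glass covers.

Things in the scene. Friction and masses are not known exactly. Their poses are not given: they have to be found in the camera images.
- plunger1: Turned steel valve plunger lying on the table: a round bar 24 mm in diameter and 92 mm long along its own x, with grooves, and at mid-length a square waist 28 x 28 mm, 30 mm long in x, on one flat of which it lies. About 0.3 kg. Origin: centre of the waist's underside; bar axis 14 mm above it. All are alike, 2 to 4 are present. Grip across the waist.
- plunger1_axis (a point): The centre of plunger1: mid-length, on its bar axis.
- plunger2: Turned steel valve plunger lying on the table: a round bar 24 mm in diameter and 92 mm long along its own x, with grooves, and at mid-length a square waist 28 x 28 mm, 30 mm long in x, on one flat of which it lies. About 0.3 kg. Origin: centre of the waist's underside; bar axis 14 mm above it. All are alike, 2 to 4 are present. Grip across the waist.
- plunger2_axis (a point): The centre of plunger2: mid-length, on its bar axis.
- plunger3: Turned steel valve plunger lying on the table: a round bar 24 mm in diameter and 92 mm long along its own x, with grooves, and at mid-length a square waist 28 x 28 mm, 30 mm long in x, on one flat of which it lies. About 0.3 kg. Origin: centre of the waist's underside; bar axis 14 mm above it. All are alike, 2 to 4 are present. Grip across the waist.
- plunger3_axis (a point): The centre of plunger3: mid-length, on its bar axis.
- plunger4: Turned steel valve plunger lying on the table: a round bar 24 mm in diameter and 92 mm long along its own x, with grooves, and at mid-length a square waist 28 x 28 mm, 30 mm long in x, on one flat of which it lies. About 0.3 kg. Origin: centre of the waist's underside; bar axis 14 mm above it. All are alike, 2 to 4 are present. Grip across the waist.
- plunger4_axis (a point): The centre of plunger4: mid-length, on its bar axis.
- bed: Gauging fixture, fixed: aluminium bed 120 mm (x) by 520 mm (y, the slide direction), 10 mm thick; origin at table level in its middle. Probe block 70 mm high on its +x side (x 87 to 122, y -42 to 182 mm), probes reach to x = 52 mm at 54 mm height. Clamp bridge with thumbscrew, 62 mm high, at y = 222 mm. Ball plunger housing, 30 mm high, at x -90 to -68, y 62 to 92 mm.
- carrier_mid (a point): Steel carrier on the slide: plate 100 x 236 mm, top 28 mm above the table, with four spring clips. A clip holds the bar ends 28 to 40 mm either side of the plunger's centre, on V rests, under sprung rollers (radius 5 mm, 8 mm above the seated axis, free gap 18 mm, tops 67 mm above the table); between them it is open for fingers down to the plate. This point: centre of the plate's top.
- clip1 (a point): Clip 1 of 4, counted from the handle end, 58 mm apart: where a seated plunger's centre lies, 54 mm above the table; moves with the carrier. The plunger lies along its x (across the slide). Laid on the rollers it rests about 18 mm too high; pressed straight down with roughly 10 N it passes them, the force drops and it snaps into the V rests. Any plunger fits.
- clip2 (a point): Clip 2 of 4, counted from the handle end, 58 mm apart: where a seated plunger's centre lies, 54 mm above the table; moves with the carrier. The plunger lies along its x (across the slide). Laid on the rollers it rests about 18 mm too high; pressed straight down with roughly 10 N it passes them, the force drops and it snaps into the V rests. Any plunger fits.
- clip3 (a point): Clip 3 of 4, counted from the handle end, 58 mm apart: where a seated plunger's centre lies, 54 mm above the table; moves with the carrier. The plunger lies along its x (across the slide). Laid on the rollers it rests about 18 mm too high; pressed straight down with roughly 10 N it passes them, the force drops and it snaps into the V rests. Any plunger fits.
- clip4 (a point): Clip 4 of 4, counted from the handle end, 58 mm apart: where a seated plunger's centre lies, 54 mm above the table; moves with the carrier. The plunger lies along its x (across the slide). Laid on the rollers it rests about 18 mm too high; pressed straight down with roughly 10 N it passes them, the force drops and it snaps into the V rests. Any plunger fits.
- carrier (a joint): Slide of the carrier along the bed's +y, in m: 0 loading end, 0.140 gauging station (end stop). Starts at 0 to 0.06. Friction about 2.5 N; from 0.125 a sprung ball resists with roughly 10 to 15 N, at 0.133 it is passed and the carrier clicks home against the stop and is held there.
- handle (a point): Centre of the top of the carrier's black handle post, 83 mm above the table: square post 18 x 18 mm, 56 mm tall, sides along the bed's x and y, at the carrier's trailing (-y) end, 59 mm beyond clip1. Push or drag it towards the bed's +y.
- screw (a joint): Turning angle of the clamp thumbscrew in rad, growing clockwise as seen from above (tightening): starts at 0 to 1.5, stops hard at 12.57 (tight). Turns with little torque (0.04 N m) and stays where it is left.
- screw_top (a point): Centre of the top of the thumbscrew's round knurled head (32 mm diameter, 20 mm tall, vertical axis) on the clamp bridge; 108 mm above the table when fully loose and 6 mm lower when tight (3 mm a turn). Below the head there is 20 to 26 mm of free height over the bridge.
- cover1: Glass bell cover standing on the table, 56 mm diameter, 120 mm tall, fragile bystander. Origin: centre of its underside, z up.
- cover2: Glass bell cover standing on the table, 56 mm diameter, 120 mm tall, fragile bystander. Origin: centre of its underside, z up.
Not all that is in view belongs to the job. Leave any green, purple or turquoise look-alike of the plunger3 alone.

How it is judged:
On the way, in this order (a step that is already met when the one before it is completed fails the run):
1. every plunger is snapped into a clip, the carrier not yet at the gauging station ((distance between plunger1_axis and clip1 below 0.014 m or distance between plunger1_axis and clip2 below 0.014 m or distance between plunger1_axis and clip3 below 0.014 m or distance between plunger1_axis and clip4 below 0.014 m) and z of each of plunger1_axis, plunger2_axis, plunger3_axis, plunger4_axis in the frame of clip1 below 0.005 m and angle between the x axis of each of plunger1, plunger2, plunger3, plunger4 and the x axis of clip1, either way round below 0.1 rad and (distance between plunger2_axis and clip1 below 0.014 m or distance between plunger2_axis and clip2 below 0.014 m or distance between plunger2_axis and clip3 below 0.014 m or distance between plunger2_axis and clip4 below 0.014 m) and (distance between plunger3_axis and clip1 below 0.014 m or distance between plunger3_axis and clip2 below 0.014 m or distance between plunger3_axis and clip3 below 0.014 m or distance between plunger3_axis and clip4 below 0.014 m) and (distance between plunger4_axis and clip1 below 0.014 m or distance between plunger4_axis and clip2 below 0.014 m or distance between plunger4_axis and clip3 below 0.014 m or distance between plunger4_axis and clip4 below 0.014 m) and value of joint carrier below 0.125 m), for 0.2 s.
2. the carrier has clicked home into the gauging station (value of joint carrier above 0.1365 m), for 0.2 s.
3. the thumbscrew is tight (value of joint screw above 12.1 rad), for 0.2 s.
At the end, for the whole second after the job is handed in: Every plunger present lies still in a clip (centre less than 5 mm above and within 14 mm of a clip point, aligned within 0.1 rad), the carrier is home in the gauging station (joint above 0.1365 m of 0.140), and the thumbscrew is tight (above 12.1 rad of 12.57) ((distance between plunger1_axis and clip1 below 0.014 m or distance between plunger1_axis and clip2 below 0.014 m or distance between plunger1_axis and clip3 below 0.014 m or distance between plunger1_axis and clip4 below 0.014 m) and z of each of plunger1_axis, plunger2_axis, plunger3_axis, plunger4_axis in the frame of clip1 below 0.005 m and angle between the x axis of each of plunger1, plunger2, plunger3, plunger4 and the x axis of clip1, either way round below 0.1 rad and (distance between plunger2_axis and clip1 below 0.014 m or distance between plunger2_axis and clip2 below 0.014 m or distance between plunger2_axis and clip3 below 0.014 m or distance between plunger2_axis and clip4 below 0.014 m) and (distance between plunger3_axis and clip1 below 0.014 m or distance between plunger3_axis and clip2 below 0.014 m or distance between plunger3_axis and clip3 below 0.014 m or distance between plunger3_axis and clip4 below 0.014 m) and (distance between plunger4_axis and clip1 below 0.014 m or distance between plunger4_axis and clip2 below 0.014 m or distance between plunger4_axis and clip3 below 0.014 m or distance between plunger4_axis and clip4 below 0.014 m) and value of joint carrier above 0.1365 m and value of joint screw above 12.1 rad and linear speed of each of plunger1, plunger2, plunger3, plunger4 below 0.02 m/s); the robot touches nothing.
It fails at once if a glass cover is knocked over (tilted more than 0.5 rad) (angle between any of cover1, cover2's own z axis and vertical above 0.5 rad).
Of plunger1, plunger2, plunger3, plunger4 only 2 to 4 are there at a start; the rules pass over those that are not, and their reading is None.
At some moment in a run one of plunger1, plunger2, plunger3, plunger4 may be knocked a few centimetres aside while the robot is not near it.
Once in a run the grip may slacken for a moment while it holds something.
It also fails if it takes over 210 s, if anything falls off the work surface, if the arm or the gripper's body presses on something with over 40 N, if the wrist force passes 120 N, or if a joint passes its speed limit or range.

## Working session

There is one attempt and no reset: what is moved stays moved. The work goes in short steps, Python scripts to look and compute and a tool call to move; the robot and the scene stay as the last step left them, time stands still between calls to the robot, and variables do not carry over. Pictures are saved under pics/ and viewed, at most 14 in all, crops included, and the job is handed in when it is done.

Besides the shell and the picture viewer there is one more tool, called by a JSON object that holds its "op" and its "data", one argument or row to a line. apply_moves: Moves the arm, as the interface text tells. Its arguments: {"type":"object","properties":{"targets":{"type":"array"}},"required":["targets"]}

```bash
mkdir -p pics; cat > h.py <<'E'
import numpy as np, cv2
from rig import *
def cal(n):
    c=get_calibration(n); return np.array(c["camera_matrix"]),np.array(c["pose"])
def ray(n,u,v):
    K,T=cal(n); d=np.linalg.inv(K)@[u,v,1]; d=T[:3,:3]@(d*[1,-1,-1]); return T[:3,3],d
def onz(n,u,v,z):
    o,d=ray(n,u,v); return o+d*(z-o[2])/d[2]
def proj(n,p):
    K,T=cal(n); q=T[:3,:3].T@(np.array(p)-T[:3,3]); q=K@(q*[1,-1,-1]); return q[:2]/q[2]
def snap(n,f,crop=None,s=1):
    im=read_camera(n)[:,:,::-1].copy()
    if crop: x0,y0,x1,y1=crop; im=im[y0:y1,x0:x1]
    if s!=1: im=cv2.resize(im,None,fx=s,fy=s,interpolation=cv2.INTER_CUBIC)
    cv2.imwrite("pics/"+f,im); return im
E
python3 - <<'E'
from h import *
print(observe())
for n in("top","side"):
    c=get_calibration(n); print(n,{k:np.round(v,3).tolist() if not isinstance(v,str) else v for k,v in c.items()})
a=snap("top","t0.png",s=1.5); b=snap("side","s0.png",s=1.5)
E
```

```text
{'time': 0.0, 'joint_positions': array([ 1.00718363e+00,  2.59353799e-01,  1.53606969e+00,  2.66132984e-05,
        1.34797987e+00, -2.02774104e-01]), 'joint_velocities': array([ 6.05830425e-04, -9.33927211e-04, -8.55180450e-04,  1.35988872e-03,
       -1.43037236e-04, -3.55333597e-05]), 'joint_efforts': array([-1.21764104e-03, -4.37291622e+01, -2.84004593e+01,  7.19385291e-02,
        4.11001523e-02, -1.30045610e-04]), 'tool_pos': array([0.19382552, 0.51410391, 0.1962173 ]), 'orientation': array([-5.63617042e-01, -3.08990759e+00,  2.62214586e-03]), 'ft_force': array([ 0.41485612,  0.16778893, -0.67206038]), 'ft_torque': array([-0.00989544,  0.02372131, -0.05416413]), 'grasp_force': 0.0, 'opening': 0.9998159297711064}
top {'camera_matrix': [[418.128, 0.0, 248.376], [0.0, 418.128, 192.972], [0.0, 0.0, 1.0]], 'pose': [[-0.01, 0.999, -0.05, 0.373], [-1.0, -0.01, 0.003, 0.005], [0.003, 0.05, 0.999, 1.407], [0.0, 0.0, 0.0, 1.0]]}
side {'camera_matrix': [[408.26, 0.0, 263.81], [0.0, 408.26, 197.481], [0.0, 0.0, 1.0]], 'pose': [[0.774, 0.369, -0.515, -0.124], [-0.634, 0.468, -0.616, -0.695], [0.014, 0.803, 0.596, 0.77], [0.0, 0.0, 0.0, 1.0]]}
```

View pics/t0.png

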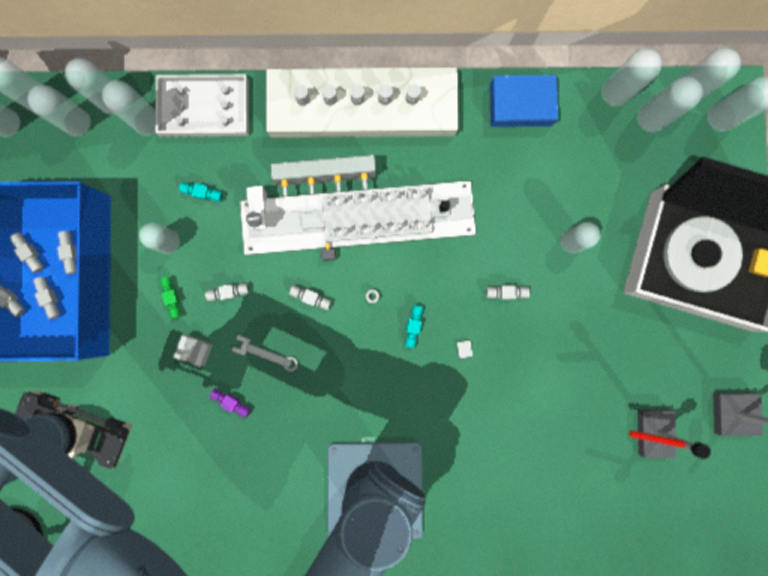

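View pics/s0.png

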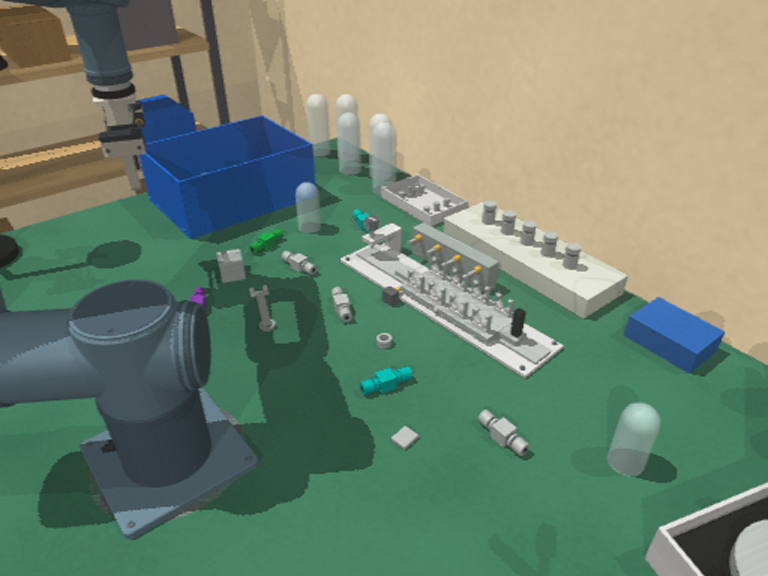

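```bash
cat > m.py <<'E'
from h import *
im=read_camera("top")[:,:,::-1].copy()
hsv=cv2.cvtColor(im,cv2.COLOR_BGR2HSV)
m=((hsv[...,1]<70)&(hsv[...,2]>90)).astype(np.uint8)
m[:, :110]=0; m[:115]=0; m[255:]=0; m[:,400:]=0
n,l,s,c=cv2.connectedComponentsWithStats(m)
for i in range(1,n):
    if s[i,4]<40: continue
    ct=cv2.findContours((l==i).astype(np.uint8),0,2)[0][0]
    r=cv2.minAreaRect(ct)
    (u,v),wh,a=r; b=cv2.boxPoints(r)
    z=.014
    p=onz("top",*c[i],z); 
    ys,xs=np.where(l==i); q=np.array([onz("top",x,y,z)[:2] for x,y in zip(xs,ys)]); q0=q-q.mean(0)
    w,V=np.linalg.eigh(np.cov(q0.T)); e=V[:,1]
    t=q0@e; n_=q0@V[:,0]
    print(s[i,4],c[i].round(1),p.round(4),"dir",np.degrees(np.arctan2(e[1],e[0])).round(1),"len",np.ptp(t).round(4),np.ptp(n_).round(4), "mid",(q.mean(0)+e*(t.max()+t.min())/2+V[:,0]*(n_.max()+n_.min())/2).round(4))
    if s[i,4]>3000: print("bed corners",[onz("top",*x,.01)[:2].round(4).tolist() for x in b])
dk=(hsv[...,2]<45).astype(np.uint8); dk[:,:200]=0;dk[:, 310:]=0;dk[:120]=0;dk[150:]=0
n,l,s,c=cv2.connectedComponentsWithStats(dk)
for i in range(1,n): print("dark",s[i],c[i],onz("top",*c[i],.083).round(4))
cv2.imwrite("pics/t1.png",cv2.resize(im[95:225,120:365],None,fx=3.2,fy=3.2,interpolation=cv2.INTER_CUBIC))
E
python3 m.py
```

```text
Traceback (most recent call last):
  File "m.py", line 14, in <module>
    ys,xs=np.where(l==i); q=np.array([onz("top",x,y,z)[:2] for x,y in zip(xs,ys)]); q0=q-q.mean(0)
                                      ~~~^^^^^^^^^^^^^
  File "h.py", line 8, in onz
    o,d=ray(n,u,v); return o+d*(z-o[2])/d[2]
        ~~~^^^^^^^
  File "h.py", line 6, in ray
    K,T=cal(n); d=np.linalg.inv(K)@[u,v,1]; d=T[:3,:3]@(d*[1,-1,-1]); return T[:3,3],d
        ~~~^^^
  File "h.py", line 4, in cal
    c=get_calibration(n); return np.array(c["camera_matrix"]),np.array(c["pose"])
ValueError: time passes only in moves, steps and waits
```

```bash
sed -i 's/^import numpy as np, cv2/import numpy as np, cv2, functools/; s/^def cal/@functools.cache\ndef cal/' h.py; python3 m.py
```

```text
6287 [234.1 142.9] [0.6117 0.0464 0.014 ] dir 92.2 len 0.525 0.2015 mid [0.6146 0.0325]
bed corners [[0.7096, 0.2957], [0.7046, -0.2344], [0.5079, -0.2308], [0.5131, 0.2956]]
381 [386.9 157.8] [ 0.5565 -0.4654  0.014 ] dir 112.5 len 0.0896 0.0572 mid [ 0.5563 -0.4647]
126 [113.5 160.1] [0.5576 0.4503 0.014 ] dir -177.9 len 0.0541 0.0309 mid [0.5584 0.4474]
243 [150.7 194.4] [0.4415 0.3259 0.014 ] dir 100.1 len 0.0967 0.0329 mid [0.4418 0.3265]
238 [206.4 197.9] [0.428  0.1403 0.014 ] dir 67.4 len 0.0961 0.0328 mid [0.4289 0.1407]
246 [338.1 194.5] [ 0.435  -0.2991  0.014 ] dir 89.4 len 0.0937 0.0301 mid [ 0.4349 -0.2989]
63 [247.8 197.1] [0.4291 0.0022 0.014 ] dir 121.1 len 0.0315 0.0297 mid [0.4291 0.0023]
380 [127.9 233.5] [0.3124 0.4011 0.014 ] dir 76.0 len 0.079 0.0602 mid [0.312  0.4013]
329 [175.6 235.4] [0.3044 0.2431 0.014 ] dir 68.8 len 0.1499 0.0405 mid [0.3029 0.2398]
114 [309.3 232.4] [ 0.3099 -0.201   0.014 ] dir -173.7 len 0.0377 0.0334 mid [ 0.3096 -0.2011]
dark [297 135   1   1   1] [297. 135.] [ 0.6233 -0.1568  0.083 ]
dark [294 136   5   5  14] [295.42857143 138.        ] [ 0.6137 -0.1516  0.083 ]
```

View pics/t1.png

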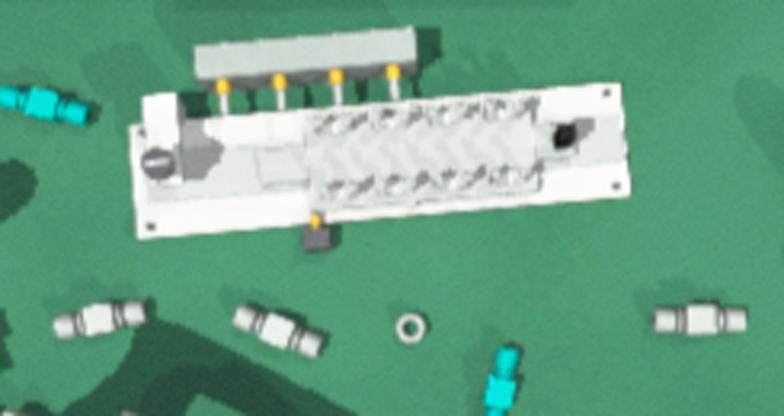

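```bash
cat > bed.py <<'E'
from h import *
f=lambda p:(p[0]/3.2+120-.35,p[1]/3.2+95-.35)
H=[onz("top",*f(p),.01)[:2] for p in[(141,133),(606,93),(616,186),(151,226)]]
C=[onz("top",*f(p),.01)[:2] for p in[(131,127),(620,84),(629,196),(138,238)]]
for Q in(H,C):
    Q=np.array(Q);ctr=Q.mean(0);y=(Q[0]+Q[3]-Q[1]-Q[2]);L=np.linalg.norm(y)/2;y/=np.linalg.norm(y)
    x=np.array([y[1],-y[0]])
    print("bed ctr",ctr.round(4),"yaw",np.degrees(np.arctan2(-y[0],y[1])).round(2),"L",L.round(4),"W",(np.linalg.norm(Q[0]-Q[3])).round(4))
    loc=lambda p:(np.array([(p[:2]-ctr)@x,(p[:2]-ctr)@y])*1000).round(1)
    h=onz("top",297.4,135.95,.083);print("handle",h.round(4),loc(h))
    s=onz("top",*f((157,162)),.107);print("screw",s.round(4),loc(s))
    for k in range(4): print("clip",k+1,(h[:2]+y*(.059+.058*k)).round(4))
    for p in[(223,85),(279,80),(336,75),(393,70)]:print("probe",loc(onz("top",*f(p),.054)))
    print("ideal screw",(ctr+y*.222).round(4))
print(proj("side",onz("top",297.4,135.95,.083))*1.5)
for p in [(113,160),(387,158)]: print(onz("top",*p,0),onz("top",*p,.1))
for z,pts in((0,[(309,226),(628,470)]),):
    for p in pts: print("cover base side",onz("side",p[0]/1.5,p[1]/1.5,0).round(3))
for u in [(298,262),(342,304),(503,432)]: print("plungers by side",onz("side",u[0]/1.5,u[1]/1.5,.02).round(4))
E
python3 bed.py
```

```text
bed ctr [0.6069 0.0333] yaw 4.4 L 0.4907 W 0.0989
handle [ 0.6203 -0.158   0.083 ] [  -1.4 -191.8]
screw [0.5902 0.2483 0.107 ] [-2.000e-01  2.156e+02]
clip 1 [ 0.6157 -0.0992]
clip 2 [ 0.6113 -0.0413]
clip 3 [0.6068 0.0165]
clip 4 [0.6024 0.0743]
probe [ 82.5 151.6]
probe [82.7 94.2]
probe [82.9 35.8]
probe [ 83.  -22.7]
ideal screw [0.5899 0.2547]
bed ctr [0.6051 0.0323] yaw 4.44 L 0.5171 W 0.1176
handle [ 0.6203 -0.158   0.083 ] [   0.4 -190.9]
screw [0.5902 0.2483 0.107 ] [  1.9 216.5]
clip 1 [ 0.6157 -0.0992]
clip 2 [ 0.6112 -0.0413]
clip 3 [0.6067 0.0165]
clip 4 [0.6022 0.0743]
probe [ 84.5 152.4]
probe [84.7 95.1]
probe [84.8 36.6]
probe [ 84.9 -21.8]
ideal screw [0.5879 0.2536]
[519.08256034 310.51002621]
[0.55974959 0.45648964 0.        ] [0.54649246 0.42439389 0.1       ]
[ 0.55757214 -0.47055787  0.        ] [ 0.54446976 -0.43676915  0.1       ]
cover base side [0.558 0.463 0.   ]
cover base side [ 0.538 -0.466  0.   ]
plungers by side [0.4353 0.3139 0.02  ]
plungers by side [0.4229 0.1281 0.02  ]
plungers by side [ 0.4292 -0.3043  0.02  ]
```

{"op": "apply_moves", "data": {
  "targets": [
    [[24.8,-18.8,0,0,0,-59.2,80],[24.8,-18.8,0,0,0,-59.2,80],[24.8,-18.8,0,0,0,-59.2,80],[24.8,-18.8,0,0,0,-59.2,80],[24.8,-18.8,0,0,0,-59.2,80],[24.8,-18.8,0,0,0,-59.2,80],[24.8,-18.8,0,0,0,-59.2,80],[24.8,-18.8,-5,0,0,-59.2,80],[24.8,-18.8,-9.7,0,0,-59.2,80],[24.8,-18.8,-13,0,0,-59.2,80],[24.8,-18.8,-13,0,0,-59.2,80]]
  ]
}}

```text
time: 1.3
tool_pos: [0.4383, 0.3246, 0.0623]
orientation: [-2.014, -2.405, 0.015]
ft_force: [0.3, 0.4, -0.5]
opening: 0.686
grasp_force: 0.0
```

```bash
python3 - <<'E'
from h import *
snap("side","s2.png",(120,60,380,260),3)
snap("top","t2.png")
E
```

```text
(no output)
```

View pics/s2.png

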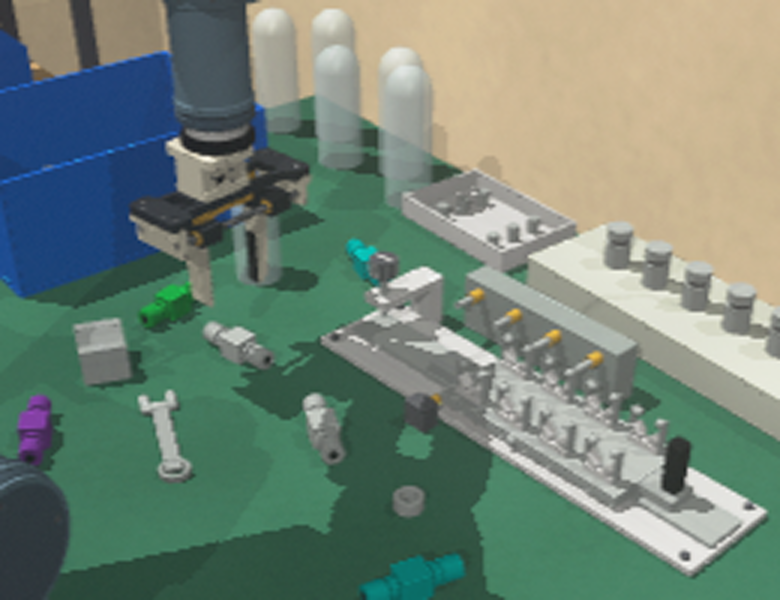

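```bash
python3 - <<'E'
from h import *
s=observe(); print(s["tool_pos"],s["orientation"],s["joint_positions"].round(3))
for p in[(.4418,.3262,.014),(.4418,.3262,.028),(.4285,.1405,.014),(.435,-.299,.014)]: q=proj("side",p);print(q,(q-[120,60])*3)
E
```

```text
[0.44221085 0.3266339  0.06733081] [-2.01645264e+00 -2.40858053e+00  1.16729898e-03] [0.433 0.379 1.707 0.    1.056 0.256]
[198.50105978 173.9190574 ] [235.50317933 341.75717221]
[198.16020729 170.40700743] [234.48062188 331.22102229]
[227.22977829 201.61640723] [321.68933487 424.8492217 ]
[335.05268348 287.19779356] [645.15805045 681.59338069]
```

{"op": "apply_moves", "data": {
  "targets": [
    [[0,0,-4,0,0,0,80],[0,0,-6.3,0,0,0,80],[0,0,-6.3,0,0,0,80],[0,0,-6.3,0,0,0,255],[0,0,-6.3,0,0,0,255],[0,0,-6.3,0,0,0,255],[0,0,-6.3,0,0,0,255],[0,0,-6.3,0,0,0,255],[0,0,-6.3,0,0,0,255],[0,0,-6.3,0,0,0,255]]
  ]
}}

```text
time: 2.4
tool_pos: [0.4415, 0.3266, 0.0045]
orientation: [-2.016, -2.408, 0.001]
ft_force: [-3.7, 0.5, 6.3]
opening: 0.285
grasp_force: 30.0
```

{"op": "apply_moves", "data": {
  "targets": [
    [[0,0,5,0,0,0,255],[0,0,10,0,0,0,255],[0,0,14,0,0,0,255],[16.1,-25.2,14,0,0,84.3,255],[16.1,-25.2,14,0,0,84.3,255],[16.1,-25.2,14,0,0,84.3,255],[16.1,-25.2,14,0,0,84.3,255],[16.1,-25.2,14,0,0,84.3,255],[16.1,-25.2,14,0,0,84.3,255],[16.1,-25.2,14,0,0,84.3,255],[16.1,-25.2,14,0,0,84.3,255],[16.1,-25.2,14,0,0,84.3,255]]
  ]
}}

```text
time: 3.6
tool_pos: [0.6032, 0.0733, 0.1429]
orientation: [-0.144, -3.137, 0.0]
ft_force: [-0.1, 1.2, -2.9]
opening: 0.283
grasp_force: 30.0
```

{"op": "apply_moves", "data": {
  "targets": [
    [[0,0,0,0,0,0,255],[0,0,0,0,0,0,255],[0,0,0,0,0,0,255]]
  ]
}}

```text
time: 3.9
tool_pos: [0.603, 0.0748, 0.1438]
orientation: [-0.154, -3.137, 0.0]
ft_force: [-0.2, -0.1, -2.0]
opening: 0.288
grasp_force: 30.0
```

```bash
python3 - <<'E'
from h import *
s=observe(); print(s["tool_pos"],s["orientation"],s["opening"],s["ft_force"])
a,b=s["orientation"][:2]; print("theta",2*np.degrees(np.arctan2(b,a))-90)
snap("top","t3.png"); 
im=snap("side","s3.png",(220,100,400,240),4)
E
```

```text
[0.60297039 0.07482544 0.14384729] [-1.54208460e-01 -3.13749791e+00  8.64750598e-05] 0.2878765187714984 [-0.18274006 -0.08648255 -1.98299558]
theta -275.62766237626886
```

View pics/s3.png

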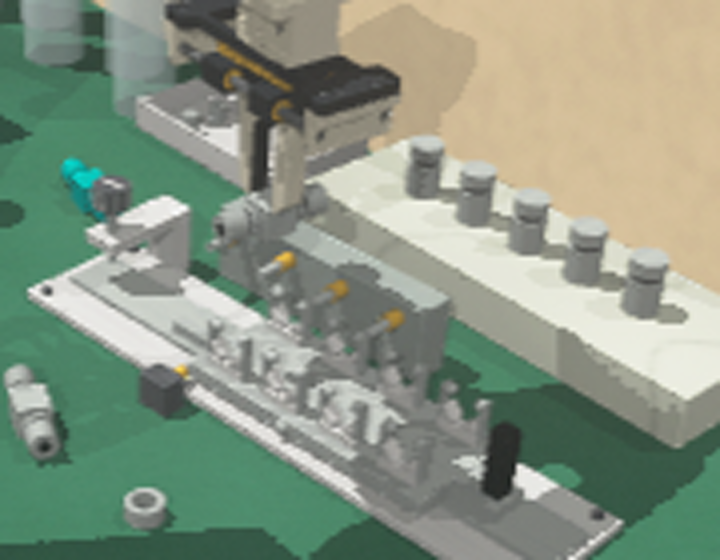

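{"op": "apply_moves", "data": {
  "targets": [
    [[0,0,0,0,0,5,255],[0,0,0,0,0,10,255],[0,0,0,0,0,10,255],[0,0,-4,0,0,10,255],[0,0,-6.5,0,0,10,255],[0,0,-6.5,0,0,10,255],[0,0,-6.5,0,0,10,255],[0,0,-6.5,0,0,10,255]]
  ]
}}

```text
time: 4.8
tool_pos: [0.6046, 0.0746, 0.0809]
orientation: [-0.122, 3.136, -0.0]
ft_force: [-0.4, -0.7, -1.8]
opening: 0.287
grasp_force: 30.0
```

```bash
cat > st.py <<'E'
from h import *
s=observe(); print(s["time"],s["tool_pos"].round(4),s["opening"].round(3),s["ft_force"].round(1),s["ft_torque"].round(2),s["grasp_force"])
a,b=s["orientation"][:2]; print("theta",(2*np.degrees(np.arctan2(b,a))-90)%180)
E
python3 st.py; python3 - <<'E'
from h import *
im=snap("side","s4.png",(250,110,350,210),6)
print((proj("side",(.6023,.0743,.0845))-[250,110])*6)
E
```

```text
[210.25697672 374.68703942]Traceback (most recent call last):
  File "st.py", line 2, in <module>
    s=observe(); print(s["time"],s["tool_pos"].round(4),s["opening"].round(3),s["ft_force"].round(1),s["ft_torque"].round(2),s["grasp_force"])
                                                        ^^^^^^^^^^^^^^^^^^
AttributeError: 'float' object has no attribute 'round'
```

View pics/s4.png

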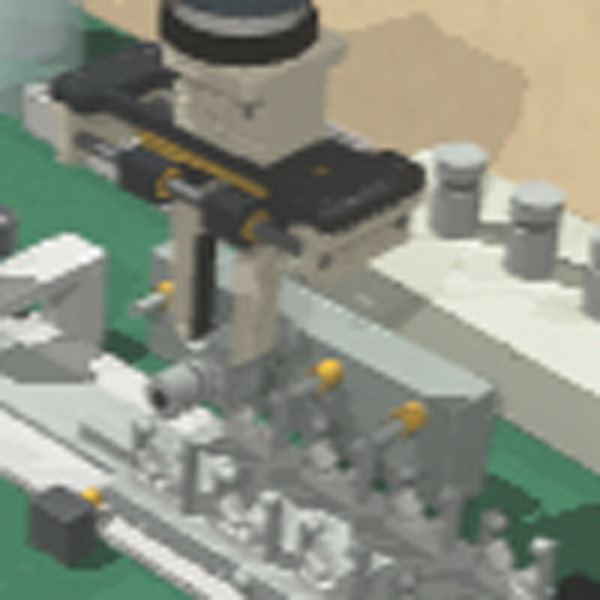

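```bash
sed -i 's/\["opening"\].round(3)/["opening"]/' st.py; python3 st.py; python3 - <<'E'
from h import *
x=np.array([.997,.077,0]);y=np.array([-.077,.997,0])
for n,c in(("held end",np.array((.6046,.0746,.0904))),("target end seated",np.array((.6023,.0743,.054)))):
    print(n,(proj("side",c-.046*x)-[250,110])*6)
c=np.array((.6023,.0743,.0))
for s in(-1,1):
  for dy in(-14,14): print("roller top",s,dy,(proj("side",c+s*.034*x+dy/1000*y+[0,0,.067])-[250,110])*6)
E
```

```text
4.85 [0.6047 0.0746 0.0811] 0.2841847813891613 [ 0.5  0.1 -3. ] [ 0.02  0.01 -0.01] 29.99922126531601
theta 94.47986345749823
held end [150.24513321 396.86698743]
target end seated [145.03422935 458.21148786]
roller top -1 -14 [182.0857383  439.65099702]
roller top -1 14 [143.07587229 416.81954261]
roller top 1 -14 [273.2612329  389.59619896]
roller top 1 14 [234.268403   368.06008494]
```

```bash
python3 - <<'E'
from h import *
im=snap("side","s5.png",(268,160,318,198),15)
x=np.array([.997,.077,0]);y=np.array([-.077,.997,0])
c=np.array((.6047,.0746,.0906))
print((proj("side",c-.046*x)-[268,160])*15,(proj("side",c+.046*x)-[268,160])*15)
for k,p in ((4,(.6023,.0743,.067)),(3,(.6067,.0165,.067))):
  for s in(-.046,-.04,-.028,.028,.04): print(k,s,(proj("side",np.array(p)+s*x)-[268,160])*15)
E
```

```text
[106.02155581 241.16561607] [417.08642284  76.4999954 ]
4 -0.046 [ 94.45277392 342.98705125]
4 -0.04 [115.35165406 331.66510432]
4 -0.028 [156.81200831 309.20399982]
4 0.028 [344.53788542 207.50369796]
4 0.04 [383.57441913 186.35569576]
3 -0.046 [301.67144156 465.82002522]
3 -0.04 [322.56948964 453.84501625]
3 -0.028 [364.01895857 430.09362282]
3 0.028 [551.54201267 322.63907753]
3 0.04 [590.50481143 300.31259696]
```

View pics/s5.png

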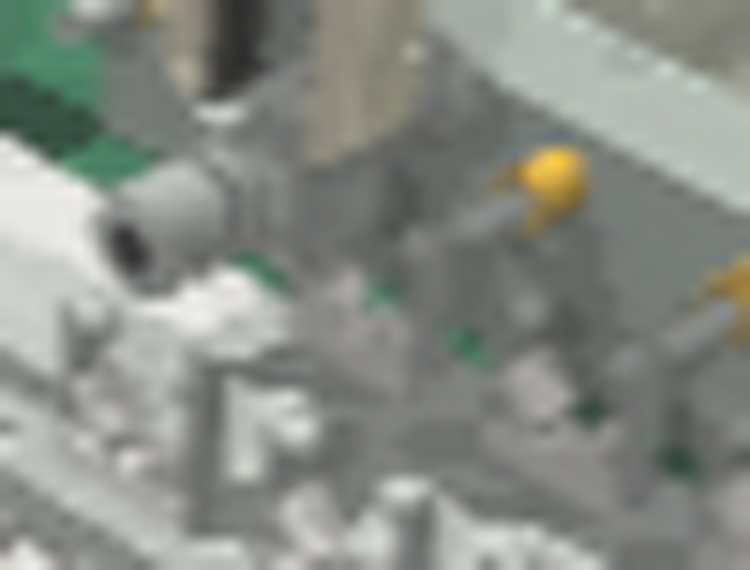

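{"op": "apply_moves", "data": {
  "targets": [
    [[-0.2,0,0,0,0,0,255],[-0.2,0,-1.0,0,0,0,255],[-0.2,0,-1.5,0,0,0,255],[-0.2,0,-1.8,0,0,0,255],[-0.2,0,-2.0,0,0,0,255],[-0.2,0,-2.2,0,0,0,255],[-0.2,0,-2.4,0,0,0,255]]
  ]
}}

```text
time: 5.6
tool_pos: [0.602, 0.0749, 0.0569]
orientation: [-0.124, 3.137, 0.0]
ft_force: [-3.1, 1.8, 11.2]
opening: 0.287
grasp_force: 30.0
```

```bash
python3 st.py
```

```text
5.6 [0.602  0.0749 0.0569] 0.2873083678365466 [-3.1  1.8 11.2] [ 0.21  0.58 -0.01] 30.00520795583725
theta 94.52561301906744
```

{"op": "apply_moves", "data": {
  "targets": [
    [[0,0,-0.2,0,0,0,255],[0,0,-0.4,0,0,0,255],[0,0,-0.6,0,0,0,255],[0,0,-0.8,0,0,0,255],[0,0,-1.0,0,0,0,255],[0,0,-1.1,0,0,0,255],[0,0,-1.2,0,0,0,255],[0,0,-1.2,0,0,0,255]]
  ]
}}

```text
time: 6.4
tool_pos: [0.6013, 0.0748, 0.0442]
orientation: [-0.124, 3.139, 0.0]
ft_force: [-1.7, 1.8, 8.8]
opening: 0.288
grasp_force: 30.0
```

```bash
python3 st.py
```

```text
6.4 [0.6013 0.0748 0.0442] 0.2876835618628588 [-1.7  1.8  8.8] [0.52 0.3  0.  ] 30.019822418689728
theta 94.52624782102004
```

{"op": "apply_moves", "data": {
  "targets": [
    [[0,0,0,0,0,0,145],[0,0,0,0,0,0,145],[0,0,0,0,0,0,145],[0,0,4,0,0,0,145],[0,0,9,0,0,0,145],[0,0,12,0,0,0,145],[-14,8,12,0,0,-30,80],[-14,8,12,0,0,-30,80],[-14,8,12,0,0,-30,80],[-14,8,12,0,0,-30,80],[-14,8,12,0,0,-30,80]]
  ]
}}

```text
time: 7.5
tool_pos: [0.4592, 0.1555, 0.1631]
orientation: [-0.69, -3.064, 0.0]
ft_force: [0.7, 0.4, -0.7]
opening: 0.682
grasp_force: 0.0
```

```bash
python3 st.py; python3 m.py | grep -v dark; python3 - <<'E'
from h import *
im=snap("side","s6.png",(250,140,350,215),8)
x=np.array([.997,.077,0]);
for z in(.054,.072):print((proj("side",np.array((.6023,.0743,z))-.046*x)-[250,140])*8)
E
```

```text
7.5 [0.4592 0.1555 0.1631] 0.6820763143114557 [ 0.7  0.4 -0.7] [ 0.06 -0.01 -0.04] 0.0
theta 64.61970927086338
8176 [216.  157.9] [0.5615 0.1073 0.014 ] dir 114.1 len 0.7618 0.4587 mid [0.5064 0.1165]
bed corners [[0.4311, 0.5596], [0.9331, -0.0094], [0.6119, -0.2823], [0.1211, 0.2858]]
384 [386.9 157.8] [ 0.5565 -0.4653  0.014 ] dir 111.7 len 0.0896 0.0572 mid [ 0.5565 -0.4646]
128 [113.6 160.1] [0.5575 0.45   0.014 ] dir -177.2 len 0.0542 0.0312 mid [0.5585 0.4476]
246 [338.1 194.5] [ 0.435  -0.2991  0.014 ] dir 89.4 len 0.0937 0.0301 mid [ 0.4349 -0.2989]
64 [247.8 197.1] [0.4293 0.0024 0.014 ] dir 108.7 len 0.0307 0.0296 mid [0.4293 0.0021]
383 [178.3 238.7] [0.2935 0.2341 0.014 ] dir 57.8 len 0.1589 0.0718 mid [0.2931 0.2408]
111 [309.4 232.5] [ 0.3096 -0.2012  0.014 ] dir -178.1 len 0.0369 0.033 mid [ 0.3095 -0.2004]
[193.37897247 370.94865048]
[194.76114392 332.05534884]
```

View pics/s6.png

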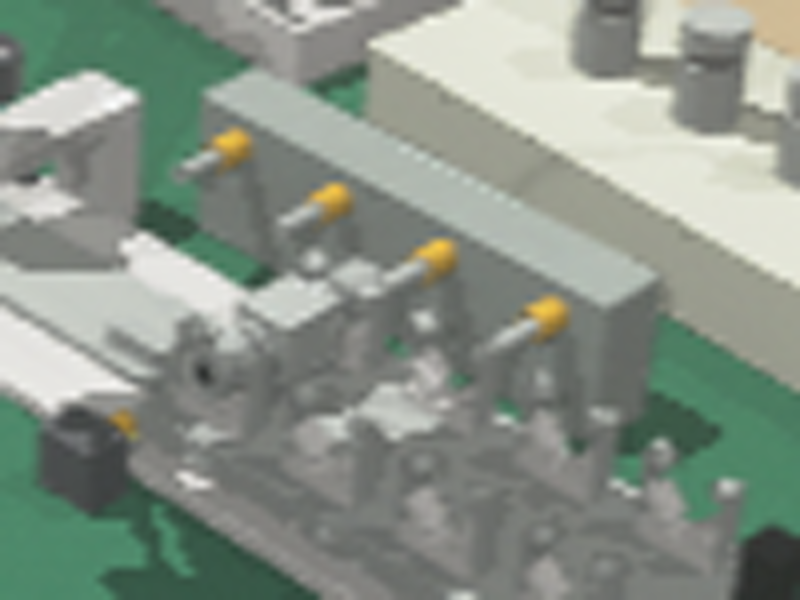

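{"op": "apply_moves", "data": {
  "targets": [
    [[-3.1,-1.5,0,0,0,-87.2,80],[-3.1,-1.5,0,0,0,-87.2,80],[-3.1,-1.5,0,0,0,-87.2,80],[-3.1,-1.5,0,0,0,-87.2,80],[-3.1,-1.5,0,0,0,-87.2,80],[-3.1,-1.5,0,0,0,-87.2,80],[-3.1,-1.5,0,0,0,-87.2,80],[-3.1,-1.5,0,0,0,-87.2,80],[-3.1,-1.5,0,0,0,-87.2,80],[-3.1,-1.5,0,0,0,-87.2,80],[-3.1,-1.5,-4,0,0,-87.2,80],[-3.1,-1.5,-9,0,0,-87.2,80]]
  ]
}}

```text
time: 8.8
tool_pos: [0.4346, 0.1388, 0.0739]
orientation: [2.612, 1.739, 0.01]
ft_force: [-0.0, 0.4, -1.4]
opening: 0.686
grasp_force: 0.0
```

```bash
python3 - <<'E'
from h import *
im=snap("side","s7.png",(180,150,280,225),8)
c=np.array((.4285,.1405,.014));a=np.radians(67.4);d=np.array([np.cos(a),np.sin(a),0])
for t in(-.046,0,.046):print((proj("side",c+d*t)-[180,150])*8)
E
python3 st.py
```

```text
[404.91401099 484.84952564]
[377.83822631 412.93125787]
[352.24860898 344.96052411]
8.85 [0.4272 0.1381 0.0653] 0.6841316206885859 [-2.9 -0.9 -5.3] [-0.16  0.21  0.04] 0.0
theta 157.31583581352788
```

View pics/s7.png

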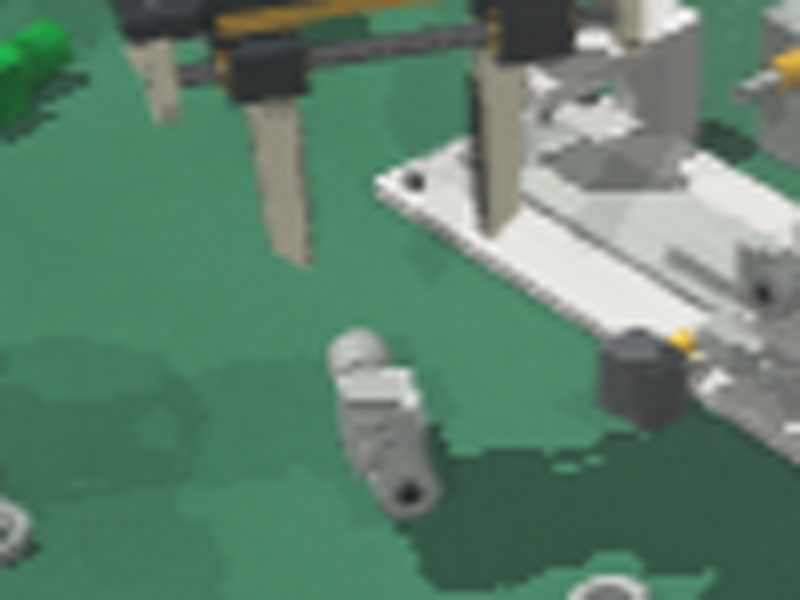

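{"op": "apply_moves", "data": {
  "targets": [
    [[0,0,0,0,0,0,80],[0,0,-4,0,0,0,80],[0,0,-6.9,0,0,0,80],[0,0,-6.9,0,0,0,80],[0,0,-6.9,0,0,0,255],[0,0,-6.9,0,0,0,255],[0,0,-6.9,0,0,0,255],[0,0,-6.9,0,0,0,255],[0,0,-6.9,0,0,0,255],[0,0,-6.9,0,0,0,255],[0,0,-6.9,0,0,0,255]]
  ]
}}

```text
time: 9.95
tool_pos: [0.4292, 0.1399, 0.0045]
orientation: [-2.614, -1.741, 0.001]
ft_force: [-4.1, 2.2, 8.2]
opening: 0.287
grasp_force: 30.0
```

```bash
python3 st.py
```

```text
9.95 [0.4292 0.1399 0.0045] 0.28746499587464885 [-4.1  2.2  8.2] [0.3  0.94 0.  ] 30.00221014022827
theta 157.32847650232497
```

{"op": "apply_moves", "data": {
  "targets": [
    [[0,0,5,0,0,0,255],[0,0,10,0,0,0,255],[0,0,14,0,0,-5,255],[17.7,-12.3,14,0,0,-62.9,255],[17.7,-12.3,14,0,0,-62.9,255],[17.7,-12.3,14,0,0,-62.9,255],[17.7,-12.3,14,0,0,-62.9,255],[17.7,-12.3,14,0,0,-62.9,255],[17.7,-12.3,14,0,0,-62.9,255],[17.7,-12.3,14,0,0,-62.9,255],[17.7,-12.3,14,0,0,-62.9,255],[17.7,-12.3,14,0,0,-62.9,255]]
  ]
}}

```text
time: 11.15
tool_pos: [0.6068, 0.0166, 0.1435]
orientation: [3.139, 0.126, -0.001]
ft_force: [-0.4, 0.9, -3.0]
opening: 0.287
grasp_force: 30.0
```

{"op": "apply_moves", "data": {
  "targets": [
    [[0,0,0,0,0,0,255],[0,0,-4,0,0,0,255],[0,0,-6.5,0,0,0,255],[0,0,-6.5,0,0,0,255],[0,0,-6.5,0,0,0,255]]
  ]
}}

```text
time: 11.65
tool_pos: [0.6071, 0.0167, 0.0793]
orientation: [-3.139, -0.123, 0.001]
ft_force: [-0.7, -0.2, -3.1]
opening: 0.288
grasp_force: 30.0
```

```bash
python3 st.py
```

```text
11.65 [0.6071 0.0167 0.0793] 0.28841289076734666 [-0.7 -0.2 -3.1] [-0.02  0.14 -0.01] 29.997526109218597
theta 94.48113622667836
```

{"op": "apply_moves", "data": {
  "targets": [
    [[0,0,-1.2,0,0,0,255],[0,0,-1.6,0,0,0,255],[0,0,-1.8,0,0,0,255],[0,0,-2.0,0,0,0,255],[0,0,-2.2,0,0,0,255],[0,0,-2.4,0,0,0,255],[0,0,-2.6,0,0,0,255],[0,0,-2.8,0,0,0,255]]
  ]
}}

```text
time: 12.45
tool_pos: [0.6091, 0.0168, 0.054]
orientation: [3.139, 0.121, 0.008]
ft_force: [-1.0, 2.0, 7.0]
opening: 0.286
grasp_force: 30.0
```

{"op": "apply_moves", "data": {
  "targets": [
    [[0,0,-0.2,0,0,0,255],[0,0,-0.4,0,0,0,255],[0,0,-0.6,0,0,0,255],[0,0,-0.7,0,0,0,255],[0,0,-0.8,0,0,0,255],[0,0,-0.8,0,0,0,255]]
  ]
}}

```text
time: 13.05
tool_pos: [0.6078, 0.0167, 0.0443]
orientation: [3.139, 0.121, 0.002]
ft_force: [0.5, 2.0, 6.8]
opening: 0.286
grasp_force: 30.0
```

```bash
python3 st.py
```

```text
13.05 [0.6078 0.0167 0.0443] 0.2856374886717016 [0.5 2.  6.8] [ 0.53  0.2  -0.03] 30.00909447669983
theta 94.42541935359476
```

{"op": "apply_moves", "data": {
  "targets": [
    [[0,0,0,0,0,0,145],[0,0,0,0,0,0,145],[0,0,0,0,0,0,145],[0,0,4,0,0,0,145],[0,0,9,0,0,0,145],[0,0,12,0,0,0,145],[-17.3,-31.6,12,0,0,85,80],[-17.3,-31.6,12,0,0,85,80],[-17.3,-31.6,12,0,0,85,80],[-17.3,-31.6,12,0,0,85,80],[-17.3,-31.6,12,0,0,85,80],[-17.3,-31.6,12,0,0,85,80]]
  ]
}}

```text
time: 14.25
tool_pos: [0.4744, -0.2259, 0.1628]
orientation: [-2.825, -1.374, 0.001]
ft_force: [1.0, 0.2, -0.1]
opening: 0.688
grasp_force: 0.0
```

```bash
python3 st.py; python3 - <<'E'
from h import *
a=snap("side","s8a.png")[140:215,250:350]; a=cv2.resize(a,None,fx=5,fy=5,interpolation=cv2.INTER_CUBIC)
b=cv2.imread("pics/s8a.png")[250:325,290:390]; b=cv2.resize(b,None,fx=5,fy=5,interpolation=cv2.INTER_CUBIC)
cv2.imwrite("pics/s8.png",np.vstack([a,b])[:, :])
im=np.hstack([a,b]);cv2.imwrite("pics/s8.png",cv2.resize(im,(800,300)))
x=np.array([.997,.077,0])
for z in(.054,.072):print((proj("side",np.array((.6068,.0165,z))-.046*x)-[250,140])*4)
c=np.array((.435,-.299,.014))
for t in(-.046,0,.046):print((proj("side",c+np.array([0,1,0])*t)-[290,250])*4+[400,0])
E
```

```text
14.25 [ 0.4744 -0.2259  0.1628] 0.6882723469191504 [ 1.   0.2 -0.1] [-0.09  0.09  0.04] 0.0
theta 141.877468560024
[151.68204434 218.3563852 ]
[152.88142683 198.66506008]
[638.54662551 196.28648767]
[580.21073394 148.79117425]
[525.14555425 103.95877523]
```

View pics/s8.png

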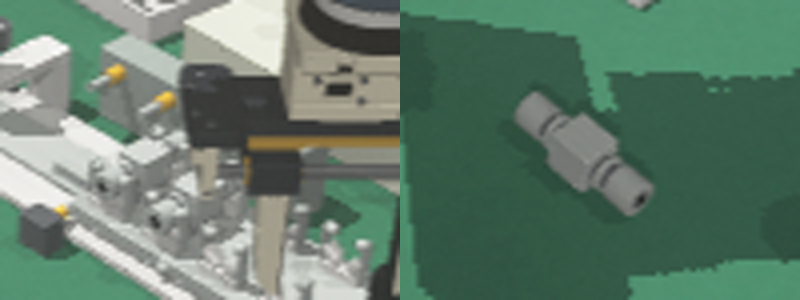

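{"op": "apply_moves", "data": {
  "targets": [
    [[-3.9,-7.3,0,0,0,37.5,80],[-3.9,-7.3,0,0,0,37.5,80],[-3.9,-7.3,0,0,0,37.5,80],[-3.9,-7.3,0,0,0,37.5,80],[-3.9,-7.3,0,0,0,37.5,80],[-3.9,-7.3,-5,0,0,37.5,80],[-3.9,-7.3,-10,0,0,37.5,80],[-3.9,-7.3,-10,0,0,37.5,80]]
  ]
}}

```text
time: 15.1
tool_pos: [0.4326, -0.2933, 0.0571]
orientation: [-2.231, -2.193, 0.0]
ft_force: [-0.8, 0.8, -0.3]
opening: 0.686
grasp_force: 0.0
```

```bash
python3 st.py; python3 m.py|grep "338\|337\|339"
```

```text
15.1 [ 0.4326 -0.2933  0.0571] 0.6857093703588555 [-0.8  0.8 -0.3] [-0.06  0.06 -0.06] 0.0
theta 179.00992174567284
40 [327.4 194.9] [ 0.434  -0.2634  0.014 ] dir 162.9 len 0.024 0.0197 mid [ 0.4338 -0.2629]
```

{"op": "apply_moves", "data": {
  "targets": [
    [[0,0,0,0,0,0,80],[0,0,0,0,0,0,80]]
  ]
}}

```text
time: 15.35
tool_pos: [0.4384, -0.299, 0.0657]
orientation: [2.236, 2.2, -0.0]
ft_force: [0.5, -0.5, 0.6]
opening: 0.688
grasp_force: 0.0
```

{"op": "apply_moves", "data": {
  "targets": [
    [[0,0,0,0,0,0,80],[0,0,0,0,0,0,80],[0,0,0,0,0,0,80]]
  ]
}}

```text
time: 15.65
tool_pos: [0.4373, -0.2978, 0.064]
orientation: [2.239, 2.202, -0.0]
ft_force: [-0.5, 0.5, 0.3]
opening: 0.687
grasp_force: 0.0
```

{"op": "apply_moves", "data": {
  "targets": [
    [[-0.2,-0.1,-3,0,0,0.4,80],[-0.2,-0.1,-5.9,0,0,0.4,80],[-0.2,-0.1,-5.9,0,0,0.4,80],[-0.2,-0.1,-5.9,0,0,0.4,80],[-0.2,-0.1,-5.9,0,0,0.4,255],[-0.2,-0.1,-5.9,0,0,0.4,255],[-0.2,-0.1,-5.9,0,0,0.4,255],[-0.2,-0.1,-5.9,0,0,0.4,255],[-0.2,-0.1,-5.9,0,0,0.4,255],[-0.2,-0.1,-5.9,0,0,0.4,255]]
  ]
}}

```text
time: 16.65
tool_pos: [0.4344, -0.2985, 0.0044]
orientation: [-2.231, -2.211, 0.001]
ft_force: [-2.7, 0.5, 5.2]
opening: 0.287
grasp_force: 30.0
```

{"op": "apply_moves", "data": {
  "targets": [
    [[0,0,5,0,0,0,255],[0,0,10,0,0,-8,255],[0,0,14,0,0,-16,255],[5,5,14,0,0,-24,255],[8,8,14,0,0,-32,255],[11,12,14,0,0,-40,255],[14,15,14,0,0,-48,255],[18.1,19.9,14,0,0,-56,255],[18.1,19.9,14,0,0,-64,255],[18.1,19.9,14,0,0,-72,255],[18.1,19.9,14,0,0,-80,255],[18.1,19.9,14,0,0,-85.1,255]]
  ]
}}

```text
time: 17.85
tool_pos: [0.6156, -0.0984, 0.1427]
orientation: [-3.138, -0.113, 0.003]
ft_force: [1.2, -0.3, -3.2]
opening: 0.287
grasp_force: 30.0
```

{"op": "apply_moves", "data": {
  "targets": [
    [[0,0,0,0,0,0,255],[0,0,0,0,0,0,255],[0,0,-4,0,0,0,255],[0,0,-6.5,0,0,0,255],[0,0,-6.5,0,0,0,255],[0,0,-6.5,0,0,0,255],[0,0,-6.5,0,0,0,255]]
  ]
}}

```text
time: 18.55
tool_pos: [0.6172, -0.1, 0.0809]
orientation: [3.138, 0.12, 0.005]
ft_force: [0.2, -0.2, -3.1]
opening: 0.289
grasp_force: 30.0
```

```bash
python3 st.py
```

```text
18.55 [ 0.6172 -0.1     0.0809] 0.2893799308707704 [ 0.2 -0.2 -3.1] [-0.03  0.09 -0.02] 29.99700576066971
theta 94.38267237717278
```

{"op": "apply_moves", "data": {
  "targets": [
    [[0,0.1,-1.2,0,0,0,255],[0,0.1,-1.6,0,0,0,255],[0,0.1,-1.8,0,0,0,255],[0,0.1,-2.0,0,0,0,255],[0,0.1,-2.2,0,0,0,255],[0,0.1,-2.4,0,0,0,255],[0,0.1,-2.6,0,0,0,255],[0,0.1,-2.8,0,0,0,255]]
  ]
}}

```text
time: 19.35
tool_pos: [0.6175, -0.0988, 0.0536]
orientation: [3.138, 0.12, 0.007]
ft_force: [-0.7, 1.2, 6.9]
opening: 0.291
grasp_force: 30.0
```

{"op": "apply_moves", "data": {
  "targets": [
    [[0,0,-0.2,0,0,0,255],[0,0,-0.4,0,0,0,255],[0,0,-0.6,0,0,0,255],[0,0,-0.7,0,0,0,255],[0,0,-0.8,0,0,0,255],[0,0,-0.8,0,0,0,255]]
  ]
}}

```text
time: 19.95
tool_pos: [0.6163, -0.0986, 0.0441]
orientation: [3.139, 0.12, 0.001]
ft_force: [-0.7, 0.6, 5.3]
opening: 0.29
grasp_force: 30.0
```

```bash
python3 st.py
```

```text
19.95 [ 0.6163 -0.0986  0.0441] 0.28953754916813434 [-0.7  0.6  5.3] [0.12 0.25 0.05] 30.01245081424713
theta 94.3612788118998
```

{"op": "apply_moves", "data": {
  "targets": [
    [[0,0,0,0,0,0,145],[0,0,0,0,0,0,145],[0,0,0,0,0,0,145],[0,0,4,0,0,0,145],[0,0,9,0,0,0,145],[0,0,12,0,0,0,145],[0.7,-10.4,12,0,0,0,255],[0.7,-10.4,12,0,0,0,255],[0.7,-10.4,12,0,0,0,255],[0.7,-10.4,12,0,0,0,255],[0.7,-10.4,12,0,0,0,255]]
  ]
}}

```text
time: 21.05
tool_pos: [0.6224, -0.2016, 0.1624]
orientation: [-3.138, -0.119, 0.002]
ft_force: [-0.3, -0.7, -0.9]
opening: 0.049
grasp_force: 0.0
```

```bash
python3 st.py; python3 - <<'E'
from h import *
o=(240,140)
im=snap("side","s9.png",(240,140,370,235),6)
x=np.array([.997,.077,0])
for k,p in((4,(.6023,.0743)),(3,(.6068,.0165)),(1,(.6157,-.0992))):print(k,(proj("side",np.array((*p,.054))-.046*x)-o)*6)
E
```

```text
21.05 [ 0.6224 -0.2016  0.1624] 0.04886167387934374 [-0.3 -0.7 -0.9] [-0.03  0.21  0.01] 0.0
theta 94.34703630732571
4 [205.03422935 278.21148786]
3 [287.52306651 327.53457781]
1 [466.83920135 434.94020965]
```

View pics/s9.png

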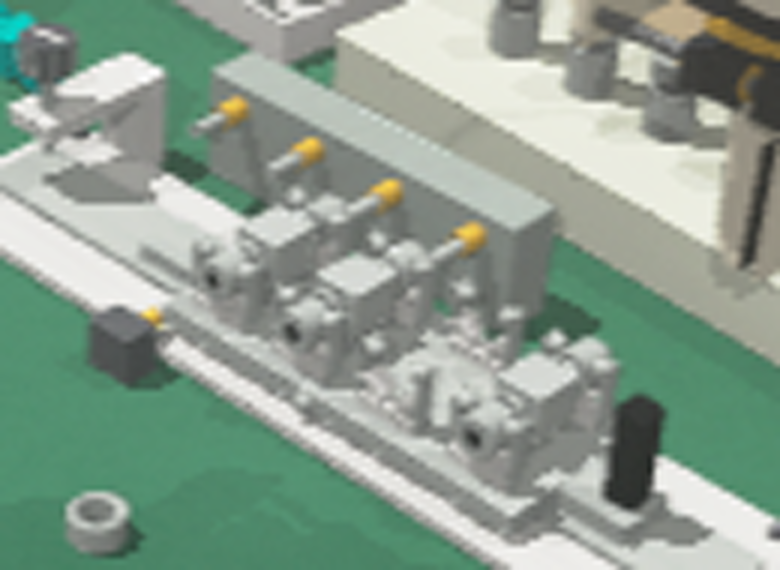

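```bash
python3 - <<'E'
from h import *
snap("top","t9.png",s=1.5)
E
```

```text
(no output)
```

View pics/t9.png

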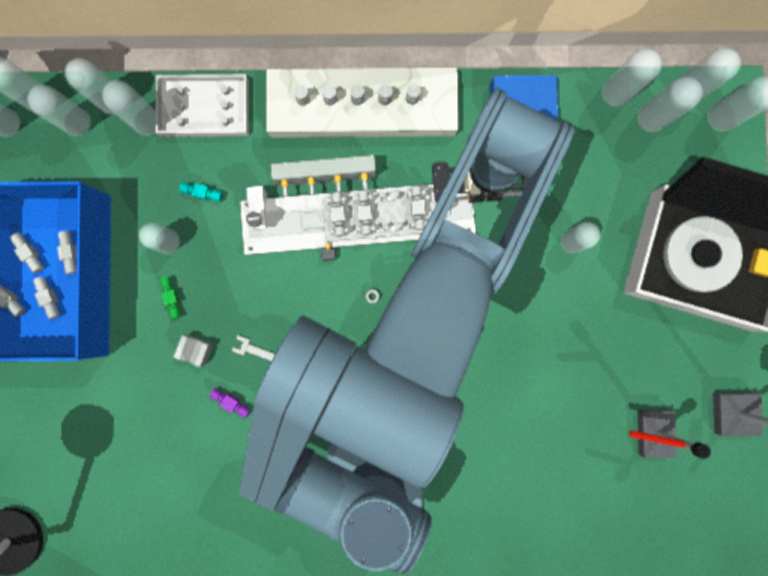

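{"op": "apply_moves", "data": {
  "targets": [
    [[0.1,0,-5,0,0,0,255],[0.1,0,-10,0,0,0,255],[0.1,0,-11.5,0,0,0,255],[0.1,0,-11.5,0,0,0,255],[0,1.0,-11.5,0,0,0,255],[-0.1,2.0,-11.5,0,0,0,255],[-0.2,3.0,-11.5,0,0,0,255],[-0.2,4.0,-11.5,0,0,0,255]]
  ]
}}

```text
time: 21.95
tool_pos: [0.6222, -0.1626, 0.0506]
orientation: [3.137, 0.12, 0.006]
ft_force: [0.8, -2.5, 3.0]
opening: 0.004
grasp_force: 1.6
```

```bash
python3 st.py
```

```text
21.95 [ 0.6222 -0.1626  0.0506] 0.004118313002774587 [ 0.8 -2.5  3. ] [-0.47  0.21  0.03] 1.614915176478462
theta 94.36903694270595
```

{"op": "apply_moves", "data": {
  "targets": [
    [[-0.1,1.2,0,0,0,0,255],[-0.2,2.4,0,0,0,0,255],[-0.3,3.6,0,0,0,0,255],[-0.4,4.8,0,0,0,0,255],[-0.5,6,0,0,0,0,255],[-0.6,7,0,0,0,0,255],[-0.6,7.6,0,0,0,0,255],[-0.6,8.2,0,0,0,0,255],[-0.7,8.6,0,0,0,0,255]]
  ]
}}

```text
time: 22.85
tool_pos: [0.6137, -0.0804, 0.0478]
orientation: [3.133, 0.12, -0.001]
ft_force: [1.4, -13.3, -1.7]
opening: 0.007
grasp_force: 6.5
```

```bash
python3 st.py
```

```text
22.85 [ 0.6137 -0.0804  0.0478] 0.006945091591969056 [  1.4 -13.3  -1.7] [-2.32 -0.04  0.03] 6.462607581051998
theta 94.38136294402497
```

On the ball now; continue.

{"op": "apply_moves", "data": {
  "targets": [
    [[0,0.3,0,0,0,0,255],[0,0.6,0,0,0,0,255],[-0.1,0.9,0,0,0,0,255],[-0.1,1.1,0,0,0,0,255],[-0.1,1.3,0,0,0,0,255]]
  ]
}}

```text
time: 23.35
tool_pos: [0.6131, -0.0718, 0.048]
orientation: [3.127, 0.12, -0.0]
ft_force: [-1.6, -32.7, -3.3]
opening: 0.006
grasp_force: 16.2
```

```bash
python3 st.py
```

```text
23.35 [ 0.6131 -0.0718  0.048 ] 0.005984003606900263 [ -1.6 -32.7  -3.3] [-5.78  0.28  0.03] 16.24626448843628
theta 94.40460420290503
```

{"op": "apply_moves", "data": {
  "targets": [
    [[0,-1,0,0,0,0,255],[0.1,-3,0,0,0,0,255],[0.1,-4,2,0,0,0,255],[0.1,-4,7,0,0,0,255],[0.1,-4,12,0,0,0,255],[-15,-4,12,0,0,0,255],[-15,-4,12,0,0,0,255],[-15,-4,12,0,0,0,255],[-15,-4,12,0,0,0,255]]
  ]
}}

```text
time: 24.25
tool_pos: [0.4549, -0.1, 0.166]
orientation: [-3.134, -0.118, 0.013]
ft_force: [-0.0, -0.2, -0.8]
opening: 0.006
grasp_force: 0.0
```

```bash
python3 st.py; python3 - <<'E'
from h import *
im=read_camera("top")[:,:,::-1].copy()
cv2.imwrite("pics/t10.png",cv2.resize(im[105:185,150:300],None,fx=5,fy=5,interpolation=cv2.INTER_CUBIC))
y=np.array([-.0765,.997]);ctr=np.array((.606,.0328))
print("handle home px crop",(proj("top",[*(ctr-.076*y),.083])-[150,105])*5)
print("screw px",(proj("top",[*(ctr+.222*y),.106])-[150,105])*5)
E
```

```text
24.25 [ 0.4549 -0.1     0.166 ] 0.005884956290882384 [-0.  -0.2 -0.8] [-0.03  0.17 -0.01] 0.0
theta 94.32825621532118
handle home px crop [557.09739758 169.57311802]
screw px [ 84.47300148 203.60413936]
```

View pics/t10.png

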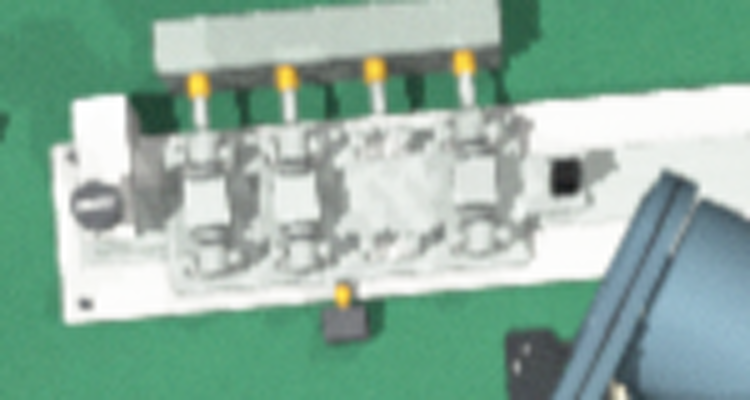

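```bash
python3 - <<'E'
from h import *
p=onz("top",169.1,145.9,.107);print(p,(proj("side",p)-[240,140])*6)
for z in(.107,.087):
  for q in((.5902,.2483),p[:2],(.589,.254)):print(z,(proj("side",[*q,z])-[240,140])*6)
im=snap("side","s11.png",(230,125,280,162),16)
print((proj("side",p)-[230,125])*16,(proj("side",[*p[:2],.087])-[230,125])*16)
E
```

```text
[0.58822039 0.2470458  0.107     ] [43.14547806 33.29838874]
0.107 [44.62079383 31.314539  ]
0.107 [43.14547806 33.29838874]
0.107 [36.57836606 27.94279162]
0.087 [44.97794979 63.07789336]
0.087 [43.5160814  65.08634101]
0.087 [37.00524674 59.66808254]
[275.05460816 328.7957033 ] [276.04288372 413.56357603]
```

View pics/s11.png

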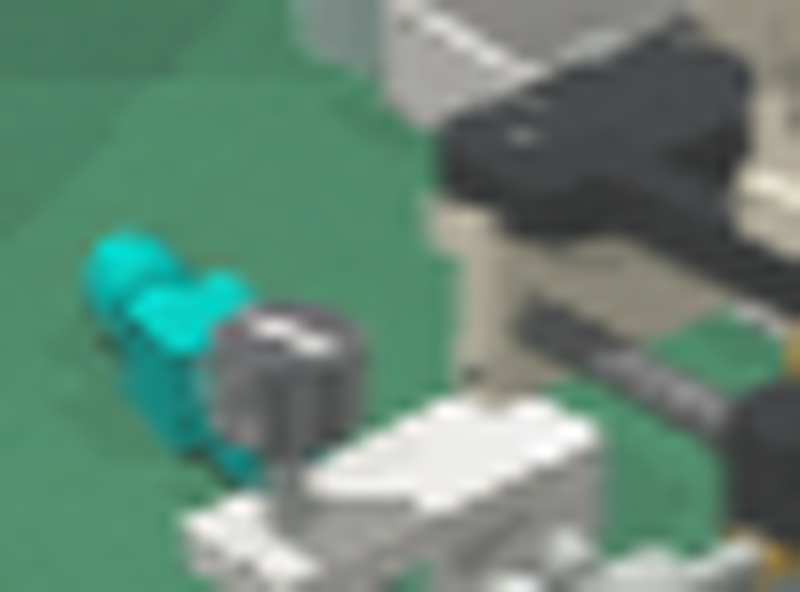

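{"op": "apply_moves", "data": {
  "targets": [
    [[0,0,0,0,0,8,70],[0,4,0,0,0,16,70],[2,8,0,0,0,24,70],[4,12,0,0,0,32,70],[6,16,0,0,0,40,70],[8,20,0,0,0,48,70],[10,24,0,0,0,56,70],[12,28,0,0,0,64,70],[13.4,32,0,0,0,72,70],[13.4,34.7,0,0,0,80,70],[13.4,34.7,0,0,0,88,70],[13.4,34.7,0,0,0,96,70]]
  ]
}}

```text
time: 25.55
tool_pos: [0.5976, 0.2464, 0.1668]
orientation: [-2.001, -2.421, 0.0]
ft_force: [0.7, 0.1, 0.1]
opening: 0.729
grasp_force: 0.0
```

{"op": "apply_moves", "data": {
  "targets": [
    [[0,0,0,0,0,8,70],[0,0,0,0,0,16,70],[0,0,0,0,0,24,70],[0,0,0,0,0,32,70],[0,0,0,0,0,40,70],[0,0,0,0,0,48,70],[0,0,0,0,0,56,70],[0,0,0,0,0,64,70],[0,0,0,0,0,72,70],[0,0,0,0,0,80,70],[0,0,0,0,0,88,70],[0,0,0,0,0,96,70]]
  ]
}}

```text
time: 26.75
tool_pos: [0.5979, 0.2449, 0.1672]
orientation: [0.457, -3.108, -0.001]
ft_force: [-0.3, -0.3, -0.5]
opening: 0.725
grasp_force: 0.0
```

```bash
echo 'print("q",np.degrees(s["joint_positions"]).round(1))' >> st.py; python3 st.py
```

```text
26.75 [0.5979 0.2449 0.1672] 0.7248820541899795 [-0.3 -0.3 -0.5] [ 0.05  0.02 -0.06] 0.0
theta 106.72139049162661
q [ 12.4  25.8  76.2   0.1  78.1 -94.4]
```

{"op": "apply_moves", "data": {
  "targets": [
    [[-0.9,0.2,0,0,0,8,70],[-0.9,0.2,0,0,0,16,70],[-0.9,0.2,0,0,0,24,70],[-0.9,0.2,0,0,0,32,70],[-0.9,0.2,0,0,0,40,70],[-0.9,0.2,0,0,0,48,70],[-0.9,0.2,0,0,0,56,70],[-0.9,0.2,0,0,0,64,70],[-0.9,0.2,0,0,0,72,70],[-0.9,0.2,0,0,0,74,70],[-0.9,0.2,-1,0,0,74,70],[-0.9,0.2,-3,0,0,74,70]]
  ]
}}

```text
time: 27.95
tool_pos: [0.5897, 0.2468, 0.1383]
orientation: [-2.225, 2.213, -0.002]
ft_force: [0.0, 0.6, 0.4]
opening: 0.723
grasp_force: 0.0
```

```bash
python3 st.py
```

```text
27.95 [0.5897 0.2468 0.1383] 0.7226474382796106 [0.  0.6 0.4] [ 0.08  0.11 -0.06] 0.0
theta 0.3070822206627781
q [  12.7   26.1   79.8    0.    73.9 -167.6]
```

{"op": "apply_moves", "data": {
  "targets": [
    [[0,0,-2,0,0,0,70],[0,0,-4,0,0,0,70],[0,0,-5.9,0,0,0,70],[0,0,-5.9,0,0,0,70],[0,0,-5.9,0,0,0,255],[0,0,-5.9,0,0,0,255],[0,0,-5.9,0,0,0,255],[0,0,-5.9,0,0,0,255],[0,0,-5.9,0,0,0,255],[0,0,-5.9,0,0,0,255]]
  ]
}}

```text
time: 28.95
tool_pos: [0.5881, 0.2456, 0.0797]
orientation: [-2.228, 2.214, -0.001]
ft_force: [-0.3, -0.6, 2.3]
opening: 0.332
grasp_force: 30.0
```

```bash
python3 st.py
```

```text
28.95 [0.5881 0.2456 0.0797] 0.3319344544419163 [-0.3 -0.6  2.3] [0.13 0.16 0.04] 30.00188022851944
theta 0.3476992062866202
q [  12.7   28.9   84.     0.    67.  -167.7]
```

{"op": "apply_moves", "data": {
  "targets": [
    [[0,0,0,0,0,-8,255],[0,0,0,0,0,-16,255],[0,0,0,0,0,-24,255],[0,0,0,0,0,-32,255],[0,0,0,0,0,-40,255],[0,0,0,0,0,-48,255],[0,0,-0.1,0,0,-56,255],[0,0,-0.1,0,0,-64,255],[0,0,-0.1,0,0,-72,255],[0,0,-0.1,0,0,-80,255],[0,0,-0.1,0,0,-88,255],[0,0,-0.1,0,0,-96,255]]
  ]
}}

```text
time: 30.15
tool_pos: [0.586, 0.248, 0.0788]
orientation: [-0.163, -3.135, -0.005]
ft_force: [-5.6, 6.4, 5.0]
opening: 0.329
grasp_force: 30.0
```

```bash
python3 st.py
```

```text
30.15 [0.586  0.248  0.0788] 0.32933362643811026 [-5.6  6.4  5. ] [1.45 1.05 0.06] 30.021147429943085
theta 84.04265057096791
q [ 12.8  28.9  84.1   0.3  67.  -71.4]
```

{"op": "apply_moves", "data": {
  "targets": [
    [[-0.1,0.1,0,0,0,-8,255],[-0.1,0.1,0,0,0,-16,255],[-0.1,0.1,0,0,0,-24,255],[-0.1,0.1,0,0,0,-32,255],[-0.1,0.1,0,0,0,-40,255],[-0.1,0.1,0,0,0,-48,255],[-0.1,0.1,-0.1,0,0,-56,255],[-0.1,0.1,-0.1,0,0,-64,255],[-0.1,0.1,-0.1,0,0,-72,255],[-0.1,0.1,-0.1,0,0,-80,255],[-0.1,0.1,-0.1,0,0,-88,255],[-0.1,0.1,-0.1,0,0,-96,255]]
  ]
}}

```text
time: 31.35
tool_pos: [0.588, 0.2499, 0.0782]
orientation: [-2.439, -1.977, -0.01]
ft_force: [2.4, 9.4, -0.1]
opening: 0.331
grasp_force: 30.0
```

{"op": "apply_moves", "data": {
  "targets": [
    [[0,0,0,0,0,-8,255],[0,0,0,0,0,-16,255],[0,0,0,0,0,-24,255],[0,0,0,0,0,-32,255],[0,0,0,0,0,-40,255],[0,0,0,0,0,-48,255],[0,0,-0.1,0,0,-56,255],[0,0,-0.1,0,0,-64,255],[0,0,-0.1,0,0,-72,255],[0,0,-0.1,0,0,-80,255],[0,0,-0.1,0,0,-88,255],[0,0,-0.1,0,0,-96,255]]
  ]
}}

```text
time: 32.55
tool_pos: [0.5899, 0.2476, 0.0775]
orientation: [-3.1, 0.49, -0.01]
ft_force: [5.3, 2.4, 0.3]
opening: 0.329
grasp_force: 30.0
```

```bash
python3 st.py
```

```text
32.55 [0.5899 0.2476 0.0775] 0.32864673756026114 [5.3 2.4 0.3] [ 0.53 -0.87 -0.02] 29.997085332870483
theta 72.01619255801558
q [ 12.8  29.1  84.1   0.   66.4 120.7]
```

{"op": "apply_moves", "data": {
  "targets": [
    [[0,0,0,0,0,-8,255],[0,0,0,0,0,-16,255],[0,0,0,0,0,-24,255],[0,0,0,0,0,-32,255],[0,0,0,0,0,-40,255],[0,0,0,0,0,-47,255],[0,0,0,0,0,-47,255],[0,0,0,0,0,-47,70],[0,0,0,0,0,-47,70],[0,0,0,0,0,-47,70],[0,0,2,0,0,-47,70],[0,0,4.5,0,0,-47,70]]
  ]
}}

```text
time: 33.75
tool_pos: [0.5849, 0.2463, 0.1196]
orientation: [2.653, -1.676, -0.006]
ft_force: [0.8, -0.0, 0.3]
opening: 0.697
grasp_force: 0.0
```

```bash
python3 st.py
```

```text
33.75 [0.5849 0.2463 0.1196] 0.6969737999618726 [ 0.8 -0.   0.3] [0.09 0.15 0.02] 0.0
theta 25.428715552494793
q [ 12.8  26.8  81.4   0.   72.1 167.3]
```

{"op": "apply_moves", "data": {
  "targets": [
    [[0,0,0,0,0,8,70],[0,0,0,0,0,16,70],[0,0,0,0,0,24,70],[0,0,0,0,0,32,70],[0,0,0,0,0,40,70],[0,0,0,0,0,48,70],[0,0,0,0,0,56,70],[0,0,0,0,0,64,70],[0,0,0,0,0,72,70],[0,0,0,0,0,80,70],[0,0,0,0,0,88,70],[0,0,0,0,0,96,70]]
  ]
}}

```text
time: 34.95
tool_pos: [0.586, 0.2467, 0.1206]
orientation: [-3.021, -0.86, 0.003]
ft_force: [0.2, 0.1, 0.3]
opening: 0.725
grasp_force: 0.0
```

{"op": "apply_moves", "data": {
  "targets": [
    [[0,0,0,0,0,8,70],[0,0,0,0,0,16,70],[0,0,0,0,0,24,70],[0,0,0,0,0,32,70],[0,0,0,0,0,40,70],[0,0,0,0,0,48,70],[0,0,0,0,0,56,70],[0,0,0,0,0,64,70],[0,0,0,0,0,72,70],[0,0,0,0,0,80,70],[0,0,0,0,0,88,70],[0,0,0,0,0,96,70]]
  ]
}}

```text
time: 36.15
tool_pos: [0.5861, 0.2466, 0.1206]
orientation: [-1.382, -2.819, 0.001]
ft_force: [1.1, 0.2, 0.0]
opening: 0.723
grasp_force: 0.0
```

{"op": "apply_moves", "data": {
  "targets": [
    [[0,0,0,0,0,8,70],[0,0,0,0,0,16,70],[0,0,0,0,0,24,70],[0,0,0,0,0,32,70],[0,0,0,0,0,40,70],[0,0,0,0,0,48,70],[0,0,0,0,0,56,70],[0,0,0,0,0,64,70],[0,0,0,0,0,72,70],[0,0,0,0,0,80,70],[0,0,0,0,0,88,70],[0,0,0,0,0,96,70]]
  ]
}}

```text
time: 37.35
tool_pos: [0.5861, 0.2466, 0.1206]
orientation: [1.17, -2.914, -0.001]
ft_force: [0.7, 0.5, -0.3]
opening: 0.723
grasp_force: 0.0
```

```bash
python3 st.py
```

```text
37.35 [0.5861 0.2466 0.1206] 0.7233022550555711 [ 0.7  0.5 -0.3] [ 0.06 -0.02 -0.  ] 0.0
theta 133.7593081614258
q [  12.8   26.8   81.4    0.    72.  -121. ]
```

{"op": "apply_moves", "data": {
  "targets": [
    [[0.2,0.1,0,0,0,8,70],[0.2,0.1,0,0,0,16,70],[0.2,0.1,0,0,0,24,70],[0.2,0.1,0,0,0,32,70],[0.2,0.1,0,0,0,40,70],[0.2,0.1,-2,0,0,46,70],[0.2,0.1,-4.5,0,0,46,70],[0.2,0.1,-4.5,0,0,46,70],[0.2,0.1,-4.5,0,0,46,255],[0.2,0.1,-4.5,0,0,46,255],[0.2,0.1,-4.5,0,0,46,255],[0.2,0.1,-4.5,0,0,46,255]]
  ]
}}

```text
time: 38.55
tool_pos: [0.5895, 0.2477, 0.0772]
orientation: [-2.208, 2.233, -0.001]
ft_force: [0.1, 0.2, 0.4]
opening: 0.431
grasp_force: 0.0
```

{"op": "apply_moves", "data": {
  "targets": [
    [[0,0,0,0,0,0,255],[0,0,0,0,0,0,255],[0,0,0,0,0,0,255]]
  ]
}}

```text
time: 38.85
tool_pos: [0.5886, 0.2476, 0.0767]
orientation: [-2.209, 2.234, 0.0]
ft_force: [-3.7, -0.1, 5.4]
opening: 0.33
grasp_force: 30.0
```

```bash
python3 st.py
```

```text
38.85 [0.5886 0.2476 0.0767] 0.3295729917804493 [-3.7 -0.1  5.4] [0.09 0.76 0.01] 30.010779798030853
theta 179.35993816387565
q [  12.8   29.2   83.9    0.    66.8 -166.5]
```

{"op": "apply_moves", "data": {
  "targets": [
    [[0,0,0,0,0,-8,255],[0,0,0,0,0,-16,255],[0,0,0,0,0,-24,255],[0,0,0,0,0,-32,255],[0,0,0,0,0,-40,255],[0,0,0,0,0,-48,255],[0,0,-0.1,0,0,-56,255],[0,0,-0.1,0,0,-64,255],[0,0,-0.1,0,0,-72,255],[0,0,-0.1,0,0,-80,255],[0,0,-0.1,0,0,-88,255],[0,0,-0.1,0,0,-96,255]]
  ]
}}

```text
time: 40.05
tool_pos: [0.5879, 0.2484, 0.0759]
orientation: [-0.19, -3.135, -0.002]
ft_force: [-5.4, 2.4, 6.9]
opening: 0.333
grasp_force: 30.0
```

{"op": "apply_moves", "data": {
  "targets": [
    [[0,0,0,0,0,-8,255],[0,0,0,0,0,-16,255],[0,0,0,0,0,-24,255],[0,0,0,0,0,-32,255],[0,0,0,0,0,-40,255],[0,0,0,0,0,-48,255],[0,0,-0.1,0,0,-56,255],[0,0,-0.1,0,0,-64,255],[0,0,-0.1,0,0,-72,255],[0,0,-0.1,0,0,-80,255],[0,0,-0.1,0,0,-88,255],[0,0,-0.1,0,0,-96,255]]
  ]
}}

```text
time: 41.25
tool_pos: [0.5884, 0.2492, 0.0751]
orientation: [-2.456, -1.955, -0.003]
ft_force: [-2.8, 3.9, 7.1]
opening: 0.332
grasp_force: 30.0
```

{"op": "apply_moves", "data": {
  "targets": [
    [[0,0,0,0,0,-8,255],[0,0,0,0,0,-16,255],[0,0,0,0,0,-24,255],[0,0,0,0,0,-32,255],[0,0,0,0,0,-40,255],[0,0,0,0,0,-48,255],[0,0,-0.1,0,0,-56,255],[0,0,-0.1,0,0,-64,255],[0,0,-0.1,0,0,-72,255],[0,0,-0.1,0,0,-80,255],[0,0,-0.1,0,0,-88,255]]
  ]
}}

```text
time: 42.35
tool_pos: [0.5897, 0.2485, 0.0744]
orientation: [-3.125, 0.3, -0.004]
ft_force: [-1.2, 0.9, 6.3]
opening: 0.335
grasp_force: 30.0
```

```bash
python3 st.py
```

```text
42.35 [0.5897 0.2485 0.0744] 0.33458721086657706 [-1.2  0.9  6.3] [0.36 0.48 0.  ] 29.995168447494507
theta 79.03547747267345
q [1.280e+01 2.940e+01 8.400e+01 1.000e-01 6.640e+01 1.138e+02]
```

{"op": "apply_moves", "data": {
  "targets": [
    [[0,0,0,0,0,-8,255],[0,0,0,0,0,-16,255],[0,0,0,0,0,-24,255],[0,0,0,0,0,-32,255],[0,0,0,0,0,-40,255],[0,0,0,0,0,-48,255],[0,0,0,0,0,-53,255],[0,0,0,0,0,-53,255]]
  ]
}}

```text
time: 43.15
tool_pos: [0.5897, 0.2468, 0.0742]
orientation: [-2.667, 1.66, -0.003]
ft_force: [-1.5, -3.3, 5.9]
opening: 0.335
grasp_force: 30.0
```

```bash
python3 st.py
```

```text
43.15 [0.5897 0.2468 0.0742] 0.334978246554921 [-1.5 -3.3  5.9] [-0.49  0.38 -0.04] 30.013701617717743
theta 26.219981459696214
q [ 1.280e+01  2.940e+01  8.410e+01 -1.000e-01  6.650e+01  1.666e+02]
```

Not tight yet; regrip with a partial unwind of about 190°.

{"op": "apply_moves", "data": {
  "targets": [
    [[0,0,0,0,0,0,70],[0,0,0,0,0,0,70],[0,0,0,0,0,0,70],[0,0,2,0,0,0,70],[0,0,4.5,0,0,8,70],[0,0,4.5,0,0,16,70],[0,0,4.5,0,0,24,70],[0,0,4.5,0,0,32,70],[0,0,4.5,0,0,40,70],[0,0,4.5,0,0,48,70],[0,0,4.5,0,0,56,70],[0,0,4.5,0,0,64,70]]
  ]
}}

```text
time: 44.35
tool_pos: [0.5888, 0.2476, 0.1177]
orientation: [-3.141, -0.019, 0.0]
ft_force: [1.4, -1.2, -0.1]
opening: 0.724
grasp_force: 0.0
```

{"op": "apply_moves", "data": {
  "targets": [
    [[0,0,0,0,0,8,70],[0,0,0,0,0,16,70],[0,0,0,0,0,24,70],[0,0,0,0,0,32,70],[0,0,0,0,0,40,70],[0,0,0,0,0,48,70],[0,0,0,0,0,56,70],[0,0,0,0,0,64,70],[0,0,0,0,0,72,70],[0,0,0,0,0,80,70],[0,0,0,0,0,88,70],[0,0,0,0,0,96,70]]
  ]
}}

```text
time: 45.55
tool_pos: [0.5888, 0.2476, 0.1177]
orientation: [-2.088, -2.347, 0.0]
ft_force: [0.0, 0.2, -0.5]
opening: 0.723
grasp_force: 0.0
```

{"op": "apply_moves", "data": {
  "targets": [
    [[0,0,0,0,0,8,70],[0,0,0,0,0,16,70],[0,0,0,0,0,24,70],[0,0,0,0,0,30,70],[0,0,-2,0,0,30,70],[0,0,-4.7,0,0,30,70],[0,0,-4.7,0,0,30,70],[0,0,-4.7,0,0,30,255],[0,0,-4.7,0,0,30,255],[0,0,-4.7,0,0,30,255],[0,0,-4.7,0,0,30,255],[0,0,-4.7,0,0,30,255]]
  ]
}}

```text
time: 46.75
tool_pos: [0.5893, 0.2476, 0.0718]
orientation: [1.417, 2.803, 0.001]
ft_force: [-1.2, 0.3, 0.4]
opening: 0.345
grasp_force: 0.4
```

{"op": "apply_moves", "data": {
  "targets": [
    [[0,0,0,0,0,0,255],[0,0,0,0,0,0,255],[0,0,0,0,0,-8,255],[0,0,0,0,0,-16,255],[0,0,0,0,0,-24,255],[0,0,0,0,0,-30,255],[0,0,0,0,0,-36,255],[0,0,0,0,0,-42,255]]
  ]
}}

```text
time: 47.55
tool_pos: [0.5884, 0.2471, 0.0717]
orientation: [2.331, 2.106, -0.002]
ft_force: [-3.1, -2.5, 6.0]
opening: 0.331
grasp_force: 30.0
```

```bash
python3 st.py
```

```text
47.55 [0.5884 0.2471 0.0717] 0.33104912024176814 [-3.1 -2.5  6. ] [-0.51  0.66  0.74] 30.00644624233246
theta 174.20578313149514
q [12.8 29.5 84.2 -0.1 66.3 18.6]
```

{"op": "apply_moves", "data": {
  "targets": [
    [[0,0,0,0,0,-4,255],[0,0,0,0,0,-8,255],[0,0,0,0,0,-12,255],[0,0,0,0,0,-12,255]]
  ]
}}

```text
time: 47.95
tool_pos: [0.5881, 0.2472, 0.0717]
orientation: [-2.537, -1.853, 0.002]
ft_force: [-3.2, -1.7, 6.4]
opening: 0.336
grasp_force: 30.0
```

```bash
python3 st.py
```

```text
47.95 [0.5881 0.2472 0.0717] 0.3357189733123277 [-3.2 -1.7  6.4] [-0.38  0.73  0.19] 30.009904503822327
theta 162.2941359723842
q [12.8 29.5 84.2 -0.  66.3 30.5]
```

{"op": "apply_moves", "data": {
  "targets": [
    [[0,0,0,0,0,-8,255],[0,0,0,0,0,-16,255],[0,0,0,0,0,-24,255]]
  ]
}}

```text
time: 48.25
tool_pos: [0.5878, 0.2477, 0.0716]
orientation: [-2.868, -1.281, 0.002]
ft_force: [-3.5, 1.6, 6.0]
opening: 0.333
grasp_force: 30.0
```

```bash
python3 st.py
```

```text
48.25 [0.5878 0.2477 0.0716] 0.3331021602012439 [-3.5  1.6  6. ] [0.12 0.84 0.7 ] 30.004794895648956
theta 138.1234281516838
q [12.8 29.5 84.3  0.  66.3 54.7]
```

{"op": "apply_moves", "data": {
  "targets": [
    [[0,0,0,0,0,-8,255],[0,0,0,0,0,-16,255],[0,0,0,0,0,-24,255]]
  ]
}}

```text
time: 48.55
tool_pos: [0.5878, 0.2481, 0.0716]
orientation: [-3.072, -0.656, 0.002]
ft_force: [-3.2, 2.2, 4.9]
opening: 0.334
grasp_force: 30.0
```

```bash
python3 st.py
```

```text
48.55 [0.5878 0.2481 0.0716] 0.33394101593489967 [-3.2  2.2  4.9] [0.35 0.8  0.53] 30.002616941928864
theta 114.12876136960625
q [12.9 29.5 84.2  0.  66.3 78.7]
```

{"op": "apply_moves", "data": {
  "targets": [
    [[0,0,0,0,0,0,70],[0,0,0,0,0,0,70],[0,0,0,0,0,0,70],[0,0,3,0,0,0,70],[0,0,8,0,0,0,70],[0,0,11,0,0,0,70],[-12,0,11,0,0,0,70],[-15,0,11,0,0,0,70],[-18,0,11,0,0,0,70],[-18,0,11,0,0,0,70],[-18,0,11,0,0,0,70],[-18,0,11,0,0,0,70]]
  ]
}}

```text
time: 49.75
tool_pos: [0.4093, 0.2477, 0.1816]
orientation: [3.07, 0.665, 0.003]
ft_force: [0.1, 0.3, 0.0]
opening: 0.722
grasp_force: 0.0
```

```bash
python3 st.py; python3 - <<'E'
from h import *
im=read_camera("top")[:,:,::-1].copy()
def hd(g):
    m=(g.max(2)<60).astype(np.uint8); n,l,s,c=cv2.connectedComponentsWithStats(m); return [(s[i,4],c[i].round(1)) for i in range(1,n) if s[i,4]>200]
a=cv2.resize(im[105:185,150:300],None,fx=5,fy=5,interpolation=cv2.INTER_CUBIC)
b=cv2.imread("pics/t10.png")
r=lambda g:g[130:230,520:620]
print(hd(r(a)),hd(r(b)))
# plunger region change since t10, and screw slot angle
d=cv2.absdiff(a,b)[120:290,160:530].max(2); print("diff frac>60",(d>60).mean())
E
```

```text
49.75 [0.4093 0.2477 0.1816] 0.7216619110352211 [0.1 0.3 0. ] [0.02 0.08 0.03] 0.0
theta 114.43502932866743
q [17.8  8.  98.8 -0.  73.1 83.4]
[(np.int32(598), array([44.4, 48.1]))] [(np.int32(590), array([45.4, 47.3]))]
diff frac>60 0.21232114467408586
```

```bash
python3 -c "from rig import job_done; print(job_done())"
```

```text
the job is handed in; nothing more can be done
None
```

I handed the job in: all three plungers on the bench are snapped into clips 1, 3 and 4, the carrier is pushed home against the stop, and the thumbscrew is turned until it slipped in the grip at about 0.7 N m; the hand-in returned no verdict, and I didn't re-check the plungers by eye after tightening.

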